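# Stow a terminal block in the cabinet's door tray

### The arm

A 6-joint arm with a two-finger parallel gripper is mounted at the origin on the work surface. World frame = base frame: x ahead of the robot, y to its left, z up, the work surface at z = 0. Lengths are in mm, angles in rad, forces in N, time in s.
With the tool pointing down it reaches from about 375 to 925 mm from the base axis. Payload 5.7 kg.
Tool frame: the origin (TCP) lies on the centre line of the jaws, within the pads' length; the fingertips stand 8 mm ahead of it and the grasp point (between the pads) lies 11 mm behind it; z points along the fingers, y is the line along which they close (so a half turn about z gives the same grasp; the last joint's range is limited). The gripper opens to 88 mm and grips with 3 to 60 N. Pads are 20 mm wide; open, the fingers measure 115 mm over their backs; the gripper's body (75 mm by 178 mm) begins 61 mm behind the grasp point.
Start: joints at [-1.37, 0.359, 1.51, -0, 1.272, -0.115], TCP at [186.331, -570.302, 230.623] pointing down, gripper open.
Joint ranges: [-2.97, 2.97], [-1.01, 2.36], [0.21, 2.38], [-0.96, 4.11], [0.2, 2.71], [-2.98, 2.98]. Speed limits (rad/s): [2.39, 2.39, 3.14, 3.14, 3.14, 3.14].

### API

Orientations are given as a unit quaternion [w, x, y, z].
In Python, from workcell import r gives the robot as it stands. The module is installed in compiled form; this text tells all that it offers.
- The arm moves only by the shell command python3 -m handwheel 'ROWS' [FORCE]. ROWS is JSON, a list of rows, each a list of 7 numbers: the turn, a rotation vector about the tool's x, y, z each as a share of pi/4 rad, from -1 to 1, then the shift along the tool's x, y, z each as a share of 50 cm, from -1 to 1, then the closure, from -1 (fully open) to 1 (shut). In form: [[wx, wy, wz, dx, dy, dz, fingers], ...]. A call has 1 to 5 rows; each row is the pose to reach, as a shift and turn from the pose commanded when the call began, along the tool's axes at that moment; what a row does not reach only later rows make up. A row lasts 1/8 s, in which the tool goes at most 62.5 mm and 10.7 degrees, less where a joint would pass 70% of its speed; a pose out of reach is approached as far as the arm can. A call with a number of a shift or a turn outside -1 to 1 is refused whole. A call with a gripper value outside its range is refused whole. The fingers move at their own pace and stop on an object; FORCE is the grip in N (left out, the last holds). Time passes only in rows, so rows that repeat a pose let the fingers close. It gives the time, the measured TCP pose, the force, the opening and the grip force at its end, in the units of the state.
- r.get_obs(): the state, without advancing time (a new reading comes with each control period).
- r.get_image(name): name is "scene" or "side" or "wrist"; returns the picture (400x640x3 uint8, red, green, blue); there is no depth.
- r.camera_params(name): a dict with "fx", "fy", "cx", "cy" (pixels), "R" (3x3) and "t" (3): a world point X has camera coordinates R X + t. Camera axes: x right, y down, z forward; pixel columns grow to the right and rows downward; lengths in mm; the calibration is good to about 2 mm. The wrist camera is an equidistant fisheye: a pixel r from the principal point sees the ray r / f radians off the axis. A picture is of the moment at which its call begins: read the wrist's pose just before it. camera_params takes no time and is no camera call; for the wrist camera it gives the pose at the moment of the call.
- r.close_job(): hands the job in; it is judged then, once.
The state is a dict: "t": time; "joint_pos": joint angles; "qvel": joint speeds; "joint_torque": joint torques, N m; "position": TCP position; "ee_rot": TCP orientation; "ft_force": force on the tool from outside, world axes, zero at the start; "wrist_torque": the same for the moment, N m; "gripper_width": finger opening in mm; "grasp_force": force on a finger pad.
Only numpy, scipy, OpenCV 4.12 (cv2) and the standard library are available. Lean on these libraries where they do the work, as an engineer would, in place of code of your own. Each camera call takes 0.05 s, during which the arm holds its last target. There are 200 camera calls.

### The job

Swing the grey cabinet's door wide open, take the dark brown terminal block from the bench and lay it flat, studs up, lengthwise in the metal tray on the inside of the door, lowering it right into the tray before you let go. Then shut the door fully with the block still in its tray. Do not disturb the other things on the bench.

Things in the scene. Friction and masses are not known exactly. Their poses are not given: they have to be found in the camera images.
- door (a joint): hinge of the cabinet door, rad: 0 = shut, grows as the door swings out towards the robot, up to 1.9. The upright hinge axis is at the left (+y) front edge of the cabinet; seen from above the door turns clockwise as it opens. It stays where it is left.
- door_hinge (a point): point on the hinge axis at mid height of the door (106 mm below its top). Axes turn with the door: z up, y along the door from the free edge to the hinge, x through the door from its outer face inwards. The door is a grey panel 294 wide (y = -294 to 0), 212 high, 15 thick (x = 0 outer face, 15 inner face).
- door_handle (a point): middle of the steel handle: an upright round bar 11 mm thick and 100 mm long (plus round ends), 35 mm off the door's outer face (29 mm gap behind it), 30 mm from the free edge. Its middle is 65 mm below the door's top, so the bar's top end is 10 mm below it; 8 mm pins 42 mm above and below the middle join it to the door. Axes as door_hinge.
- tray (a point): aluminium tray fixed to the inner face of the door, open on top, hidden in the cabinet while the door is shut. 78 (x) by 178 (y) by 24 mm high, walls and floor 4 mm: inside 70 by 170 by 20 deep. This point: centre of its underside. Axes as door_hinge: y (long) along the door, z up; its -x wall lies against the door, whose top is 66 mm above the tray's underside.
- cabinet: grey sheet-steel cabinet fixed on the bench, 240 deep (x), 300 wide (y), 220 high; origin: centre of its underside, door on its -x side. A carton 45 mm high stands on the rear of its top.
- block: dark brown terminal block: flat base 150 (x) by 44 (y) by 8 mm, with a rib along its middle 130 (x) by 18 (y) from 8 to 38 mm height, and a row of six brass studs on top up to 48 mm. Origin: centre of its underside; x along its length, z up. About 0.22 kg. Grip the rib across (along y).
- bobbin: bystander: square copper coil on a cream bobbin, 70 by 70 by 56 mm high; origin centre of underside
- reel: bystander: black reel of copper wire, 100 mm diameter, 90 high, standing; origin centre of underside
- tin: bystander: tin with a paper label, 80 mm diameter, 110 high; origin centre of underside
- bearing: bystander: steel ring lying flat, 84 mm outer diameter, 22 high; origin centre of underside
- hammer: bystander: hammer 260 mm long lying along its x axis; origin mid-length
- wrench: bystander: steel wrench 180 mm long, 8 thick, lying along its x axis; origin mid-length
Things that resemble listed ones, but are neither listed nor needed, are in the scene too. Several things look just like the block: the one meant starts farthest to the robot's left.

How it is judged (in metres and radians):
On the way, in this order (a step that is already met when the one before it is completed fails the run):
1. the door is wide open (past about 70 degrees) (value of joint door above 1.2 rad), for 0.2 s.
2. the block, held in the fingers, is lowered into the tray of the open door (within 16 mm of its floor) (value of joint door above 0.9 rad and contact force between the fingers and block above 0.5 N and x of block in the frame of tray between -0.025 and 0.025 m and y of block in the frame of tray between -0.025 and 0.025 m and z of block in the frame of tray between 0 and 0.02 m), for 0.05 s.
At the end, for the whole second after the job is handed in: The door is shut to within 0.05 rad (about 3 degrees) and the block rests in the door's tray: flat on the tray floor (underside less than 6 mm above it, tilted less than 0.12 rad), studs up, along the tray within 0.25 rad, its middle within 22 mm of the tray's middle, at rest (value of joint door below 0.05 rad and x of block in the frame of tray between -0.022 and 0.022 m and y of block in the frame of tray between -0.022 and 0.022 m and z of block in the frame of tray between 0 and 0.01 m and z of block in the frame of cabinet above 0.14 m and angle between block's own z axis and vertical below 0.12 rad and angle between the x axis of block and the y axis of tray, either way round below 0.25 rad and linear speed of block below 0.02 m/s); the robot touches nothing.
It fails at once if another thing on the bench is moved by more than 40 mm (distance of any of bobbin, reel, tin, bearing, hammer, wrench from where it was at the start of the episode above 0.04 m).
It also fails if it takes over 72 s, if anything falls off the work surface, if the arm or the gripper's body presses on something with over 40 N, if the wrist force passes 120 N, or if a joint passes its speed limit or range.

## Working session

There is one attempt and no reset: what is moved stays moved. The work goes in short steps, Python scripts to look and compute and a shell command to move; the robot and the scene stay as the last step left them, time stands still between calls to the robot, and variables do not carry over. Pictures are saved under pics/ and viewed, at most 10 in all, crops included, and the job is handed in when it is done.

```bash
mkdir -p pics
python3 - <<'E'
from workcell import r
import cv2,numpy as np
for n in("scene","side"):
    cv2.imwrite(f"pics/{n}0.png",cv2.cvtColor(r.get_image(n),cv2.COLOR_RGB2BGR))
    p=r.camera_params(n);print(n,p["fx"],p["cx"],p["cy"],np.round(p["R"],3).tolist(),np.round(-np.array(p["R"]).T@np.array(p["t"])))
o=r.get_obs();print({k:np.round(v,3) for k,v in o.items()})
E
```

```text
scene 410.26485048313623 318.34399034355056 193.98517007023716 [[0.882, 0.471, -0.002], [0.345, -0.648, -0.679], [-0.321, 0.598, -0.734]] [ 976. -749. 1048.]
side 480.2158376690004 317.8609316345545 194.90724398731524 [[-0.735, -0.678, 0.006], [-0.461, 0.493, -0.738], [0.497, -0.545, -0.675]] [-194.  801. 1103.]
{'t': np.float64(0.1), 'joint_pos': array([-1.37 ,  0.359,  1.511, -0.   ,  1.272, -0.115]), 'qvel': array([-0.001,  0.   , -0.003, -0.001,  0.001, -0.002]), 'joint_torque': array([-1.0000e-03, -5.1636e+01, -2.7141e+01,  6.8000e-02,  2.8000e-02,
       -0.0000e+00]), 'position': array([ 186.213, -569.751,  229.894]), 'ee_rot': array([-0.001,  0.988,  0.157, -0.   ]), 'ft_force': array([-0.396,  1.263, -0.145]), 'wrist_torque': array([0.014, 0.045, 0.02 ]), 'grasp_force': np.float64(0.0), 'gripper_width': np.float64(87.788)}
```

View pics/scene0.png

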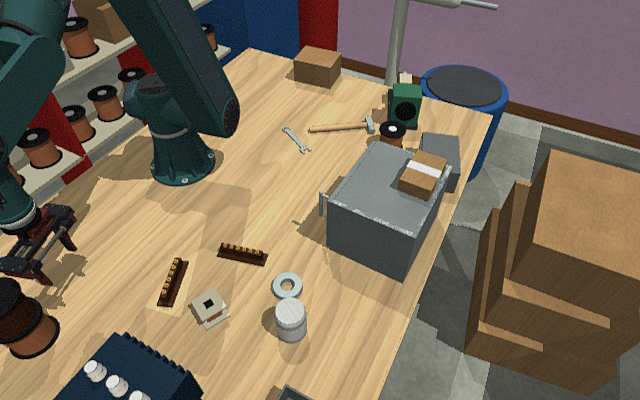

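View pics/side0.png

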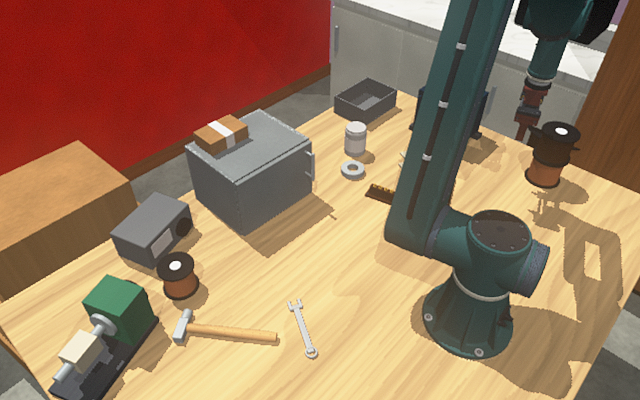

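Scene: two brown blocks, at (172,282) and (242,253). The cabinet top is around (385,185) with its handle at (322,205), the bobbin at (209,307), the tin at (290,320) and the bearing at (287,285). In the side view the handle is at (312,163), and one block is partly hidden behind the arm at (380,192).

```bash
cat > h.py <<'E'
from workcell import r
import cv2,numpy as np
from scipy.spatial.transform import Rotation as Ro
def ray(n,u,v):
    p=r.camera_params(n);R=np.array(p["R"]);c=-R.T@np.array(p["t"])
    return c,R.T@np.array([(u-p["cx"])/p["fx"],(v-p["cy"])/p["fy"],1])
def onz(n,u,v,z):
    c,d=ray(n,u,v);return (c+d*(z-c[2])/d[2])[:2]
def proj(n,X):
    p=r.camera_params(n);q=np.array(p["R"])@np.array(X,float)+np.array(p["t"])
    return q[0]/q[2]*p["fx"]+p["cx"],q[1]/q[2]*p["fy"]+p["cy"]
def img(n): return cv2.cvtColor(r.get_image(n),cv2.COLOR_RGB2BGR)
E
python3 - <<'E'
from h import *
im=cv2.imread("pics/scene0.png");si=cv2.imread("pics/side0.png")
for u,v in((172,282),(242,253)):print("block",onz("scene",u,v,10).round())
print("sideblk",onz("side",380,192,10).round())
a=cv2.resize(im[225:325,145:325],None,fx=4,fy=4,interpolation=cv2.INTER_CUBIC)
cv2.imwrite("pics/blk.png",a)
b=cv2.resize(im[135:285,305:465],None,fx=2.5,fy=2.5,interpolation=cv2.INTER_CUBIC)
c=cv2.resize(si[105:240,180:340],None,fx=2.5,fy=2.5,interpolation=cv2.INTER_CUBIC)
c=cv2.copyMakeBorder(c,0,b.shape[0]-c.shape[0],0,0,cv2.BORDER_CONSTANT)
cv2.imwrite("pics/cab.png",np.hstack([b,c]))
h=cv2.cvtColor(im,cv2.COLOR_BGR2HSV)
m=((h[...,2]<110)&(h[...,1]>70)&((h[...,0]<18)|(h[...,0]>170))).astype('uint8')
n,l,s,ce=cv2.connectedComponentsWithStats(m)
for i in range(1,n):
    if s[i,4]>40: print(s[i],ce[i].round())
E
```

```text
block [ 313. -406.]
block [ 432. -229.]
sideblk [ 468. -237.]
[  62    0   69   59 1536] [95. 26.]
[ 298    0   41   51 1868] [318.  23.]
[206  31  11  20  58] [212.  39.]
[117  44  39  32 632] [135.  60.]
[ 294   55   92   34 1196] [335.  71.]
[412  75   9   9  58] [415.  80.]
[  22   92   72   95 2429] [ 60. 137.]
[ 93  95  31  26 289] [108. 107.]
[ 504  101  136   48 1675] [574. 124.]
[380 132  23  13 113] [389. 139.]
[  463   150   177   246 15235] [549. 303.]
[  6 162  17  23 120] [ 14. 173.]
[397 179  40  22 276] [415. 190.]
[ 26 207  29  36 440] [ 41. 226.]
[ 67 209  11  14  64] [ 72. 216.]
[ 60 230  17  21 103] [ 68. 239.]
[217 243  51  23 563] [242. 255.]
[157 258  31  49 583] [173. 284.]
[  3 267  50  20 301] [ 33. 277.]
[  0 292  37  48 894] [ 17. 319.]
[  6 312  50  44 600] [ 39. 333.]
```

View pics/blk.png

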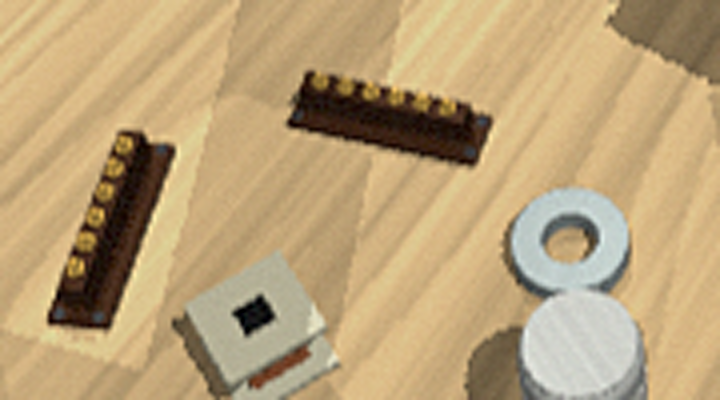

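View pics/cab.png

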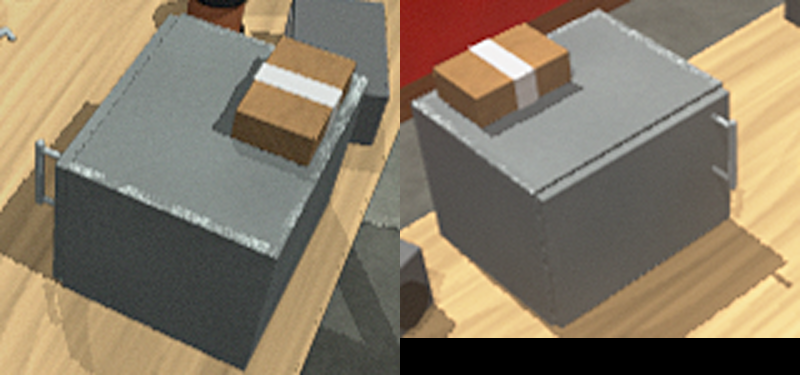

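Run:
```python
from h import *
S=dict(fr=(329,202.2),br=(415,237.8),fl=(373.8,141),bl=(451,165))
T=dict(fl=(236,183),fr=(311.2,139.8),br=(260,109.8),bl=(186,145))
for k in S: print(k,onz("scene",*S[k],220).round(),onz("side",*T[k],220).round())
# handle ends: triangulate
def tri(a,b):
    c1,d1=ray("scene",*a);c2,d2=ray("side",*b)
    s=np.linalg.lstsq(np.c_[d1,-d2],c2-c1,rcond=None)[0]
    return ((c1+s[0]*d1+c2+s[1]*d2)/2).round(),np.linalg.norm(c1+s[0]*d1-c2-s[1]*d2).round(1)
print(tri((305+40/2.5,135+143/2.5),(180+333/2.5,105+120/2.5)),tri((305+40/2.5,135+202/2.5),(180+333/2.5,105+188/2.5)))
# block B rib end studs at z=48 (crop/4)
for u,v in((319,80),(448,107)):print("stud",onz("scene",145+u/4,225+v/4,48).round())
for u,v in((291,125),(474,164),(492,117)):print("basecorner",onz("scene",145+u/4,225+v/4,4).round())
for n,u,v,z in(("bob",254,313,56),("tin",582,330,110),("bear",570,240,22),("blkA",100,210,48)):print(n,onz("scene",145+u/4,225+v/4,z).round())
for n,u,v in(("wrench",303,328),("hamr",230,332),("hamh",183,327)):print(n,onz("side",u,v,10).round())
```

```text
fr [654. -89.] [645. -85.]
br [897. -94.] [888. -91.]
fl [661. 204.] [658. 208.]
bl [903. 210.] [906. 197.]
(array([609., -54., 204.]), np.float64(2.8)) (array([608., -52.,  97.]), np.float64(3.9))
stud [ 390. -249.]
stud [ 488. -224.]
basecorner [ 371. -270.]
basecorner [ 513. -234.]
basecorner [ 502. -193.]
bob [ 471. -425.]
tin [ 685. -356.]
bear [ 615. -264.]
blkA [ 322. -410.]
wrench [294. 319.]
hamr [423. 455.]
hamh [523. 529.]
```

Candidates: A at (172,282) lies at y≈-406 and B at (242,253) lies at y≈-232. The crop shows the same brown base and brass studs on both. B is farther to the robot's left, so **B is the block**. I'll do the door first.

```bash
cat >> h.py <<'E'
def plan(*wps, start=None):
    """wps: (x,y,z,yaw) tool down; prints row turn/shift per call"""
    o=r.get_obs();q=np.array(o["ee_rot"]);R=Ro.from_quat(q[[1,2,3,0]]);p=np.array(o["position"])
    if start: p=np.array(start[:3],float);R=dn(start[3])
    else: print("at",p.round(1),"yaw",round(float(np.arctan2(*R.as_matrix()[[1,0],0])),3),"w",round(float(o["gripper_width"]),1),"f",np.round(o["ft_force"],1),"t",round(float(o["t"]),1))
    for x,y,z,a in wps:
        D=dn(a);w=(R.inv()*D).as_rotvec()/(np.pi/4);d=R.inv().apply(np.array([x,y,z])-p)/500
        print(np.round(w,3).tolist()+np.round(d,3).tolist());R=D;p=np.array([x,y,z],float)
def dn(a): return Ro.from_euler("z",a)*Ro.from_euler("x",np.pi)
E
python3 -c "
from h import *
plan((300,-450,300,1.0),(430,-300,300,1.7),(540,-150,300,2.4),(609,-53,300,3.12))"
```

```text
at [ 186.2 -569.8  229.9] yaw 0.316 w 87.8 f [-0.4  1.3 -0.1] t 0.1
[-0.002, -0.001, -0.871, 0.291, -0.157, -0.14]
[0.0, 0.0, -0.891, 0.393, 0.057, 0.0]
[0.0, 0.0, -0.891, 0.269, 0.257, 0.0]
[0.0, 0.0, -0.917, 0.029, 0.236, 0.0]
```

```bash
python3 -m handwheel '[[0,0,-0.87,0.291,-0.157,-0.14,-1],[0,0,-0.87,0.291,-0.157,-0.14,-1],[0,0,-0.87,0.291,-0.157,-0.14,-1],[0,0,-0.87,0.291,-0.157,-0.14,-1],[0,0,-0.87,0.291,-0.157,-0.14,-1]]'
python3 -m handwheel '[[0,0,-0.89,0.393,0.057,0,-1],[0,0,-0.89,0.393,0.057,0,-1],[0,0,-0.89,0.393,0.057,0,-1],[0,0,-0.89,0.393,0.057,0,-1],[0,0,-0.89,0.393,0.057,0,-1]]'
python3 -m handwheel '[[0,0,-0.89,0.269,0.257,0,-1],[0,0,-0.89,0.269,0.257,0,-1],[0,0,-0.89,0.269,0.257,0,-1],[0,0,-0.89,0.269,0.257,0,-1],[0,0,-0.89,0.269,0.257,0,-1]]'
python3 -m handwheel '[[0,0,-0.917,0.029,0.236,0,-1],[0,0,-0.917,0.029,0.236,0,-1],[0,0,-0.917,0.029,0.236,0,-1],[0,0,-0.917,0.029,0.236,0,-1],[0,0,-0.917,0.029,0.236,0,-1]]'
python3 - <<'E'
from h import *
plan((609,-53,300,3.12))
w=img("wrist");p=r.camera_params("wrist");print({k:np.round(v,3).tolist() for k,v in p.items()})
cv2.imwrite("pics/w1.png",w)
E
```

```text
t: 0.72
position: [300.6, -449.9, 300.7]
ee_rot: [-0.0, 0.878, 0.479, -0.0]
ft_force: [0.4, 0.1, -1.8]
gripper_width: 87.3
grasp_force: 0.0
t: 1.35
position: [430.6, -300.2, 300.0]
ee_rot: [-0.001, 0.662, 0.75, -0.0]
ft_force: [0.9, 0.6, -0.2]
gripper_width: 87.6
grasp_force: 0.0
t: 1.98
position: [540.7, -151.8, 300.1]
ee_rot: [-0.0, 0.366, 0.931, -0.0]
ft_force: [-0.4, -0.3, -0.1]
gripper_width: 87.6
grasp_force: 0.0
t: 2.6
position: [609.9, -56.1, 300.4]
ee_rot: [-0.0, 0.016, 1.0, -0.0]
ft_force: [0.5, 0.2, 0.0]
gripper_width: 87.9
grasp_force: 0.0
at [609.9 -56.1 300.4] yaw 3.109 w 87.9 f [0.5 0.2 0. ] t 2.6
[-0.0, -0.001, -0.014, 0.002, 0.006, 0.001]
{'fx': 309.707, 'fy': 309.707, 'cx': 320.793, 'cy': 203.524, 'R': [[0.034, 0.999, -0.001], [0.959, -0.033, 0.281], [0.281, -0.011, -0.96]], 't': [35.49, -640.402, 285.985]}
```

View pics/w1.png

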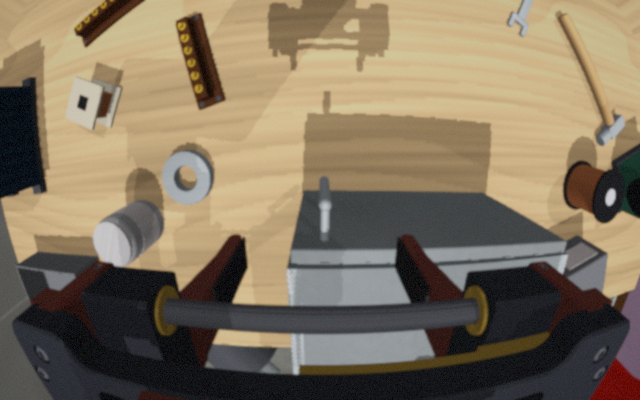

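The wrist view shows the handle bar at (324,180)–(324,205), the door's top edge along row ~255 from (290,265) to (565,245), the block at (200,60) and the bearing at (188,177).

```bash
cat >> h.py <<'E'
def wproj(p,X):
    q=np.array(p["R"])@np.array(X,float)+np.array(p["t"]);n=np.hypot(q[0],q[1]);a=np.arctan2(n,q[2])
    return np.round([p["cx"]+p["fx"]*a*q[0]/n,p["cy"]+p["fx"]*a*q[1]/n],1)
def wonz(p,u,v,z):
    R=np.array(p["R"]);c=-R.T@np.array(p["t"]);x=(u-p["cx"])/p["fx"];y=(v-p["cy"])/p["fy"];a=np.hypot(x,y)
    d=R.T@np.array([np.sin(a)*x/a,np.sin(a)*y/a,np.cos(a)]);return (c+d*(z-c[2])/d[2])[:2].round(1)
E
python3 - <<'E'
from h import *
p=r.camera_params("wrist");print("cam",-np.array(p["R"]).T@np.array(p["t"]))
for X in((608,-54,206),(608,-54,96),(645,-84,216),(650,209,216)):print(X,wproj(p,X))
for u,v in((208,105),(185,15),(224,97),(197,108),(174,22),(194,12)):print("blk",wonz(p,u,v,4))
w=cv2.imread("pics/w1.png")
cv2.imwrite("pics/w1c.png",np.vstack([cv2.resize(w[165:295,275:435],None,fx=4,fy=4,interpolation=cv2.INTER_CUBIC)]))
E
```

```text
cam [532.67552038 -53.2298112  454.51593476]
(608, -54, 206) [323.3 206.4]
(608, -54, 96) [322.7 179.4]
(645, -84, 216) [289.6 252.4]
(650, 209, 216) [567.5 237.7]
blk [ 505.4 -221.6]
blk [ 354.6 -257.2]
blk [ 496.  -195.4]
blk [ 507.9 -240. ]
blk [ 362.6 -276.5]
blk [ 352.6 -241.8]
```

View pics/w1c.png

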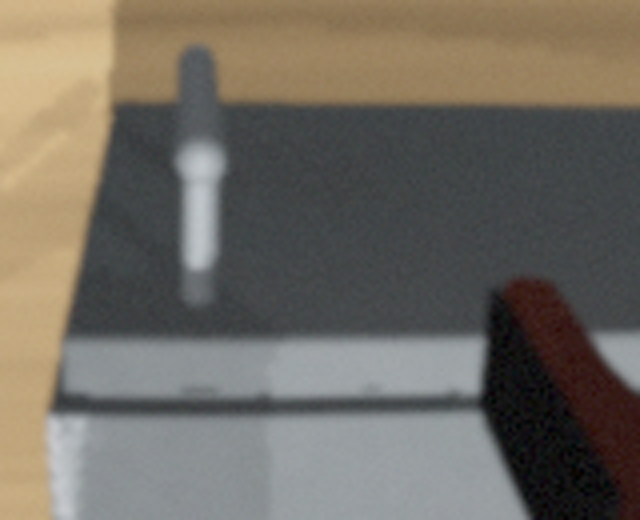

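Bar top at (325,205), within about 1.5 mm of the predicted position. Now I'll go down over the bar and grip it.

```bash
python3 -m handwheel '[[0,0,0,0.005,0.006,0.09,-1],[0,0,0,0.005,0.006,0.18,-1],[0,0,0,0.005,0.006,0.267,-1],[0,0,0,0.005,0.006,0.267,-1]]'
python3 -m handwheel '[[0,0,0,0,0,0,1],[0,0,0,0,0,0,1],[0,0,0,0,0,0,1],[0,0,0,0,0,0,1],[0,0,0,0,0,0,1]]' 50
python3 - <<'E'
from h import *
plan((607,-53,167,3.12))
H=np.array([644.,210.])
s=None
# handle rides on circle about hinge, bar offset from hinge taken from the measured pose
p=r.get_obs()["position"][:2];v=np.array(p)-H
W=[]
for th in (.1,.3,.5,.7,.9,1.1,1.3):
    c,n=np.cos(-th),np.sin(-th);q=H+np.array([[c,-n],[n,c]])@v;W.append((*q,167,3.12-th))
print(np.round(W,2).tolist());plan(*W)
E
```

```text
t: 3.15
position: [604.7, -51.7, 164.0]
ee_rot: [-0.004, 0.015, 1.0, 0.001]
ft_force: [0.3, -0.2, -0.1]
gripper_width: 87.7
grasp_force: 0.0
t: 3.78
position: [607.9, -51.2, 167.5]
ee_rot: [0.0, 0.012, 1.0, 0.0]
ft_force: [0.3, -0.5, -0.3]
gripper_width: 41.2
grasp_force: 0.0
at [607.9 -51.2 167.5] yaw 3.117 w 41.2 f [ 0.3 -0.5 -0.3] t 3.8
[0.0, 0.001, -0.003, 0.002, -0.004, 0.001]
[[582.01, -46.28, 167.0, 3.02], [532.33, -28.86, 167.0, 2.82], [487.1, -1.91, 167.0, 2.62], [448.13, 33.48, 167.0, 2.42], [416.97, 75.91, 167.0, 2.22], [394.85, 123.69, 167.0, 2.02], [382.67, 174.91, 167.0, 1.82]]
at [607.9 -51.2 167.5] yaw 3.117 w 41.2 f [ 0.3 -0.5 -0.3] t 3.8
[0.0, 0.001, 0.124, 0.052, 0.009, 0.001]
[0.0, -0.0, 0.255, 0.103, 0.023, 0.0]
[-0.0, -0.0, 0.255, 0.103, 0.023, 0.0]
[0.0, -0.0, 0.255, 0.103, 0.023, 0.0]
[0.0, -0.0, 0.255, 0.103, 0.023, 0.0]
[-0.0, -0.0, 0.255, 0.103, 0.023, 0.0]
[-0.0, -0.0, 0.255, 0.103, 0.023, 0.0]
```

```bash
python3 -m handwheel '[[0,0,0,0,0,0,1],[0,0,0,0,0,0,1],[0,0,0,0,0,0,1],[0,0,0,0,0,0,1],[0,0,0,0,0,0,1]]'
python3 -m handwheel '[[0,0,0.025,0.01,0.001,0,1],[0,0,0.05,0.02,0.003,0,1],[0,0,0.075,0.031,0.005,0,1],[0,0,0.1,0.042,0.007,0,1],[0,0,0.124,0.052,0.009,0,1]]'
```

```text
t: 4.4
position: [607.6, -52.6, 167.1]
ee_rot: [-0.0, 0.012, 1.0, -0.001]
ft_force: [-0.7, -4.9, -0.4]
gripper_width: 10.4
grasp_force: 50.0
t: 5.03
position: [581.3, -46.6, 167.1]
ee_rot: [-0.0, 0.061, 0.998, -0.0]
ft_force: [-1.3, -5.1, -1.9]
gripper_width: 10.3
grasp_force: 50.0
```

Gripped at 10.3 mm with low forces, and the door is following. I'll continue round the arc.

```bash
python3 -m handwheel '[[0,0,0.05,0.021,0.001,0,1],[0,0,0.1,0.042,0.004,0,1],[0,0,0.15,0.062,0.009,0,1],[0,0,0.2,0.083,0.016,0,1],[0,0,0.255,0.103,0.023,0,1]]'
python3 -m handwheel '[[0,0,0.05,0.021,0.001,0,1],[0,0,0.1,0.042,0.004,0,1],[0,0,0.15,0.062,0.009,0,1],[0,0,0.2,0.083,0.016,0,1],[0,0,0.255,0.103,0.023,0,1]]'
python3 - <<'E'
from h import *
plan((487.1,-1.9,167,2.62),(448.13,33.48,167,2.42))
E
```

```text
t: 5.65
position: [531.7, -27.3, 167.1]
ee_rot: [-0.0, 0.161, 0.987, 0.001]
ft_force: [1.5, 0.9, -1.5]
gripper_width: 10.0
grasp_force: 50.0
t: 6.28
position: [487.6, 1.0, 167.0]
ee_rot: [0.001, 0.259, 0.966, 0.002]
ft_force: [5.6, 6.3, -5.8]
gripper_width: 10.8
grasp_force: 50.0
at [487.6   1.  167. ] yaw 2.617 w 10.8 f [ 5.6  6.3 -5.8] t 6.3
[0.005, 0.0, -0.004, -0.002, -0.006, 0.0]
[0.0, -0.0, 0.255, 0.103, 0.023, 0.0]
```

```bash
python3 -m handwheel '[[0,0,0.05,0.021,0.001,0,1],[0,0,0.1,0.042,0.004,0,1],[0,0,0.15,0.062,0.009,0,1],[0,0,0.2,0.083,0.016,0,1],[0,0,0.255,0.103,0.023,0,1]]'
python3 -m handwheel '[[0,0,0.05,0.021,0.001,0,1],[0,0,0.1,0.042,0.004,0,1],[0,0,0.15,0.062,0.009,0,1],[0,0,0.2,0.083,0.016,0,1],[0,0,0.255,0.103,0.023,0,1]]'
python3 - <<'E'
from h import *
plan((394.85,123.7,167,2.02),(382.67,174.9,167,1.82))
E
```

```text
t: 6.9
position: [450.3, 37.0, 167.1]
ee_rot: [0.002, 0.355, 0.935, 0.003]
ft_force: [10.2, 7.7, -12.6]
gripper_width: 10.4
grasp_force: 50.0
t: 7.52
position: [420.6, 79.6, 167.1]
ee_rot: [0.002, 0.447, 0.895, 0.004]
ft_force: [13.9, 7.8, -20.2]
gripper_width: 10.2
grasp_force: 50.0
at [420.6  79.6 167.1] yaw 2.216 w 10.2 f [ 13.9   7.8 -20.2] t 7.5
[0.011, 0.0, 0.249, 0.101, 0.012, 0.0]
[-0.0, -0.0, 0.255, 0.103, 0.023, 0.0]
```

Run:
```python
from h import *
P=np.array([[607.6,-52.6],[581.3,-46.6],[531.7,-27.3],[487.6,1],[450.3,37],[420.6,79.6]])
s=np.linalg.lstsq(np.c_[2*P,np.ones(6)],(P**2).sum(1),rcond=None)[0];c=s[:2];R=np.sqrt(s[2]+c@c)
print(c,R);d=P-c;a=np.arctan2(d[:,1],d[:,0]);print(np.hypot(*d.T)-R,a[0]-a)
W=[]
p0=P[-1]-c
for t in(.2,.4):
    k,n=np.cos(-t),np.sin(-t);W.append((*(c+np.array([[k,-n],[n,k]])@p0),167,2.216-t))
plan(*W);print(np.round(W,1))
```

```text
[652.78854223 209.74285865] 266.17382411646633
[ 0.03244898 -0.04928024  0.00609981  0.0231622  -0.01277334  0.00033467] [0.         0.10139246 0.30169773 0.49886782 0.69392955 0.8893475 ]
at [420.6  79.6 167.1] yaw 2.216 w 10.2 f [ 13.9   7.8 -20.2] t 7.5
[0.011, -0.0, 0.254, 0.103, 0.025, 0.0]
[0.0, -0.0, 0.255, 0.103, 0.025, 0.0]
[[399.4 128.3 167.    2. ]
 [388.2 180.3 167.    1.8]]
```

```bash
python3 -m handwheel '[[0,0,0.05,0.021,0.004,0,1],[0,0,0.1,0.042,0.01,0,1],[0,0,0.15,0.063,0.018,0,1],[0,0,0.2,0.084,0.027,0,1],[0,0,0.255,0.105,0.035,0,1]]'
python3 -m handwheel '[[0,0,0.05,0.021,0.001,0,1],[0,0,0.1,0.042,0.004,0,1],[0,0,0.15,0.062,0.009,0,1],[0,0,0.2,0.083,0.016,0,1],[0,0,0.255,0.103,0.025,0,1]]'
python3 -m handwheel '[[0,0,0,0.01,0,0,1],[0,0,0,0.01,0,0,1],[0,0,0,0.01,0,0,1]]'
python3 - <<'E'
from h import *
plan((388,180,167,1.816))
E
```

```text
t: 8.15
position: [398.6, 130.5, 167.0]
ee_rot: [-0.001, 0.533, 0.846, 0.0]
ft_force: [0.8, 0.1, -3.0]
gripper_width: 10.0
grasp_force: 50.0
t: 8.78
position: [387.9, 182.3, 167.0]
ee_rot: [-0.0, 0.615, 0.788, 0.0]
ft_force: [0.7, -0.2, -2.6]
gripper_width: 10.1
grasp_force: 50.0
t: 9.15
position: [387.5, 186.4, 167.0]
ee_rot: [0.0, 0.614, 0.789, 0.001]
ft_force: [4.5, 0.2, -9.2]
gripper_width: 10.3
grasp_force: 50.0
at [387.5 186.4 167. ] yaw 1.819 w 10.3 f [ 4.5  0.2 -9.2] t 9.2
[0.002, -0.001, 0.004, -0.013, -0.002, 0.0]
```

```bash
python3 -m handwheel '[[0,0,0,0,0,0,-1],[0,0,0,0,0,0,-1],[0,0,0,0,0,0,-1],[0,0,0,0,0,0,-1]]'
python3 -m handwheel '[[0,0,0,0,0,-0.1,-1],[0,0,0,0,0,-0.2,-1],[0,0,0,0,0,-0.3,-1],[0,0,0,0,0,-0.3,-1]]'
python3 - <<'E'
from h import *
plan((400,60,315,1.1),(420,-90,315,.5),(400,-230,260,.24))
E
```

```text
t: 9.65
position: [386.9, 186.1, 167.3]
ee_rot: [-0.0, 0.614, 0.789, 0.0]
ft_force: [0.6, -0.1, -0.2]
gripper_width: 46.6
grasp_force: 0.0
t: 10.15
position: [389.5, 186.9, 321.1]
ee_rot: [0.002, 0.614, 0.789, 0.003]
ft_force: [-0.2, 0.2, -0.5]
gripper_width: 86.1
grasp_force: 0.0
at [389.5 186.9 321.1] yaw 1.818 w 86.1 f [-0.2  0.2 -0.5] t 10.2
[0.01, -0.004, 0.915, -0.251, -0.042, 0.012]
[-0.0, -0.0, 0.764, -0.249, 0.172, 0.0]
[0.0, -0.0, 0.331, -0.169, 0.227, 0.11]
```

```bash
python3 -m handwheel '[[0,0,0.3,-0.08,-0.014,0,-1],[0,0,0.6,-0.16,-0.028,0.01,-1],[0,0,0.915,-0.251,-0.042,0.012,-1],[0,0,0.915,-0.251,-0.042,0.012,-1],[0,0,0.915,-0.251,-0.042,0.012,-1]]'
python3 -m handwheel '[[0,0,0.764,-0.249,0.172,0,-1],[0,0,0.764,-0.249,0.172,0,-1],[0,0,0.764,-0.249,0.172,0,-1],[0,0,0.764,-0.249,0.172,0,-1],[0,0,0.764,-0.249,0.172,0,-1]]'
python3 -m handwheel '[[0,0,0.331,-0.169,0.227,0.11,-1],[0,0,0.331,-0.169,0.227,0.11,-1],[0,0,0.331,-0.169,0.227,0.11,-1],[0,0,0.331,-0.169,0.227,0.11,-1],[0,0,0.331,-0.169,0.227,0.11,-1]]'
python3 -m handwheel '[[0,0,0,0,0,0,-1],[0,0,0,0,0,0,-1]]'
python3 - <<'E'
from h import *
plan((434,-237,260,.24))
p=r.camera_params("wrist");w=img("wrist");cv2.imwrite("pics/w2.png",w)
s=img("scene");cv2.imwrite("pics/scene2.png",s)
cv2.imwrite("pics/two.png",np.hstack([cv2.resize(w,(400,250)),cv2.resize(s[60:310,180:480],(400,333))[:250]]))
h=cv2.cvtColor(w,cv2.COLOR_BGR2HSV)
m=((h[...,2]>90)&(h[...,1]>120)&(h[...,0]>18)&(h[...,0]<32)).astype('uint8')
n,l,st,ce=cv2.connectedComponentsWithStats(m)
for i in range(1,n):
    if st[i,4]>8: print(st[i],ce[i].round(1),wonz(p,*ce[i],48))
E
```

```text
t: 10.78
position: [396.7, 58.9, 310.1]
ee_rot: [-0.001, 0.853, 0.523, -0.001]
ft_force: [-0.1, -0.2, 0.0]
gripper_width: 88.3
grasp_force: 0.0
t: 11.4
position: [417.3, -90.2, 310.5]
ee_rot: [-0.001, 0.969, 0.249, -0.001]
ft_force: [-0.3, -0.6, -0.7]
gripper_width: 87.7
grasp_force: 0.0
t: 12.02
position: [397.9, -229.5, 256.2]
ee_rot: [-0.0, 0.993, 0.121, -0.0]
ft_force: [-0.6, -0.4, -0.0]
gripper_width: 87.9
grasp_force: 0.0
t: 12.28
position: [398.2, -229.9, 256.6]
ee_rot: [0.0, 0.993, 0.12, 0.0]
ft_force: [-0.4, -0.8, 0.3]
gripper_width: 87.7
grasp_force: 0.0
at [ 398.2 -229.9  256.6] yaw 0.242 w 87.7 f [-0.4 -0.8  0.3] t 12.3
[0.001, -0.001, 0.002, 0.066, 0.031, -0.007]
[325 105  12  10  91] [330.8 109.5] [ 482.4 -221.5]
[326 122  11  11  92] [331.  126.4] [ 463.2 -226.5]
[326 138  11  11  96] [331.1 143. ] [ 444.3 -231.3]
[326 154  11  12  93] [331.2 159.5] [ 425.4 -236.2]
[326 171  11  11  91] [331.1 175.7] [ 406.4 -240.9]
[326 187  11  11  88] [331.1 191.8] [ 387.3 -245.8]
[455 257  10   9  63] [459.7 261. ] [ 334.5 -447.6]
[443 259   9   9  64] [447.2 263.6] [ 326.8 -429.5]
[435 262   4   4   9] [436.4 263.7] [ 323.7 -413.1]
[389 269   9  10  62] [393.3 273.9] [ 296.4 -356.7]
[154 289  18  46 259] [160.  315.4] [125.9 -30.3]
[169 288   6   9  29] [171.6 292.1] [181.4 -51.9]
[480 291   5   8  23] [482.1 294.5] [ 286.9 -513.8]
[482 310   6  18  58] [484.5 318.7] [ 243.  -543.7]
[491 345   6   2  10] [493.6 345.5] [ 186.9 -599.3]
```

View pics/w2.png

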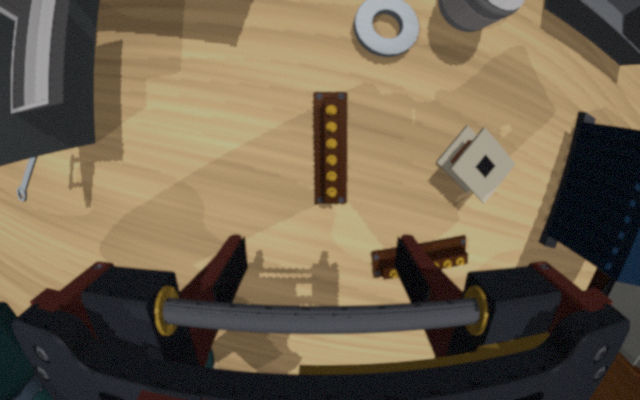

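View pics/scene2.png

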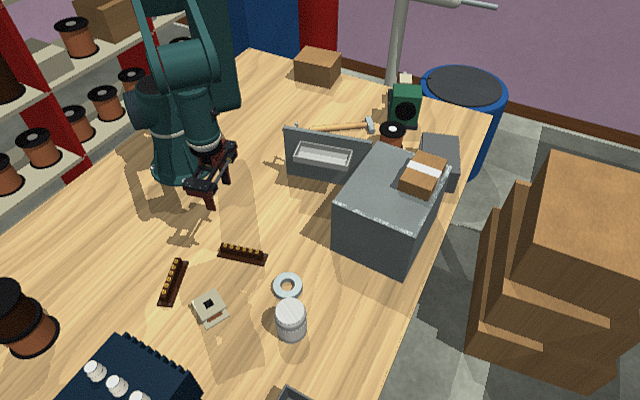

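The block's studs are at (331,109)–(331,192), which puts its centre at (434.8,-233.7) with yaw 0.25. In the scene view the door is wide open with the tray at (322,153). I'll grip the block and enlarge the tray.

Run:
```python
from h import *
plan((434.8,-233.7,100,.25),(434.8,-233.7,19,.25))
s=cv2.imread("pics/scene2.png")
cv2.imwrite("pics/tray.png",cv2.resize(s[118:193,278:372],None,fx=8,fy=8,interpolation=cv2.INTER_CUBIC))
```

```text
at [ 398.  -230.2  256.5] yaw 0.241 w 87.8 f [-0.2  0.1  0.3] t 12.4
[0.0, -0.001, -0.012, 0.07, 0.024, 0.313]
[0.0, 0.0, 0.0, -0.0, -0.0, 0.162]
```

View pics/tray.png

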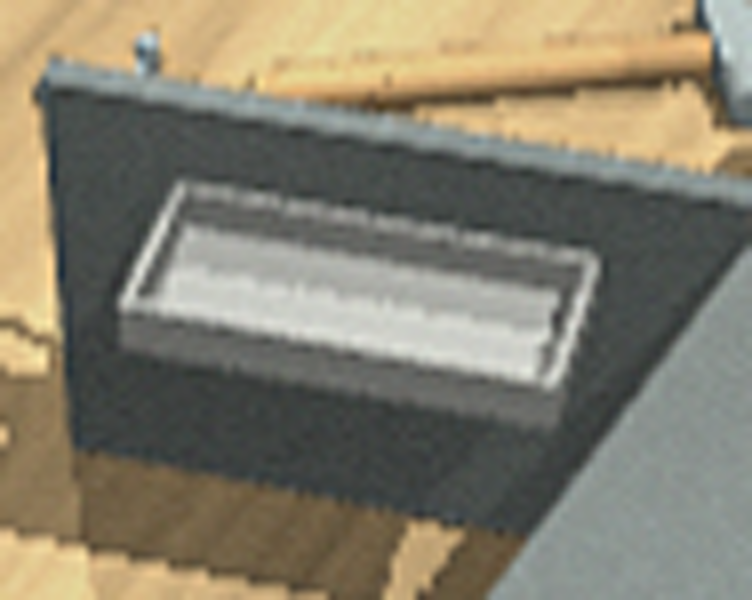

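Tray rim corners in the crop (×8, origin 278,118): (183,184), (600,258), (560,385), (120,310).

```bash
python3 -m handwheel '[[0,0,-0.012,0.07,0.024,0.1,-1],[0,0,-0.012,0.07,0.024,0.2,-1],[0,0,-0.012,0.07,0.024,0.313,-1],[0,0,-0.012,0.07,0.024,0.313,-1]]'
python3 -m handwheel '[[0,0,0,0,0,0.06,-0.2],[0,0,0,0,0,0.11,0],[0,0,0,0,0,0.162,0],[0,0,0,0,0,0.162,0]]'
python3 - <<'E'
from h import *
plan((434.8,-233.7,19,.25))
C=[onz("scene",278+u/8,118+v/8,174) for u,v in((183,184),(600,258),(560,385),(120,310))]
print(np.round(C,1).tolist(),"mid",np.mean(C,0).round(1))
e=(C[1]-C[0]+C[2]-C[3])/2;print("len",np.hypot(*e),"yaw",np.arctan2(e[1],e[0]),"wid",np.hypot(*(C[0]-C[3])))
E=[onz("scene",278+u/8,118+v/8,216) for u,v in((48,90),(752,206))];print(np.round(E,1),np.arctan2(*(E[1]-E[0])[::-1]))
# model
H=np.array([652.8,209.7])
for yaw in (.22,.24,.26,.28):
    y=np.array([np.cos(yaw),np.sin(yaw)]);x=np.array([y[1],-y[0]])
    print(yaw,(np.array(np.mean(C,0))-H)@np.c_[x,y])
E
```

```text
t: 12.88
position: [431.7, -231.8, 96.6]
ee_rot: [-0.003, 0.992, 0.124, -0.003]
ft_force: [0.5, 0.3, -0.6]
gripper_width: 88.0
grasp_force: 0.0
t: 13.38
position: [435.0, -234.3, 19.5]
ee_rot: [-0.0, 0.992, 0.124, -0.0]
ft_force: [0.1, -0.3, -0.3]
gripper_width: 51.0
grasp_force: 0.0
at [ 435.  -234.3   19.5] yaw 0.249 w 51.0 f [ 0.1 -0.3 -0.3] t 13.4
[-0.0, 0.0, -0.001, -0.0, -0.001, 0.001]
[[431.1, 144.5], [601.9, 183.2], [619.5, 108.5], [447.3, 65.8]] mid [525.  125.5]
len 176.27519612553348 yaw 0.23285529339147457 wid 80.30149602001092
[[379.9 126.9]
 [659.3 193.8]] 0.2350455378824639
0.22 [  54.27566904 -143.1347727 ]
0.24 [  51.40230965 -144.19158772]
0.26 [  48.50839003 -145.19072802]
0.28 [  45.5950677  -146.13179396]
```

```bash
python3 -m handwheel '[[0,0,0,0,0,0,1],[0,0,0,0,0,0,1],[0,0,0,0,0,0,1],[0,0,0,0,0,0,1],[0,0,0,0,0,0,1]]' 35
python3 -m handwheel '[[0,0,0,0,0,-0.03,1],[0,0,0,0,0,-0.1,1],[0,0,0,0,0,-0.2,1],[0,0,0,0,0,-0.3,1],[0,0,0,0,0,-0.4,1]]'
python3 -m handwheel '[[0,0,0,0,0,-0.16,1],[0,0,0,0,0,-0.16,1],[0,0,0,0,0,-0.16,1]]'
python3 - <<'E'
from h import *
plan((470,-80,300,.24),(523.5,124.5,300,.232))
E
```

```text
t: 14.0
position: [435.0, -234.3, 19.4]
ee_rot: [0.0, 0.992, 0.124, 0.0]
ft_force: [-0.5, 1.5, 7.3]
gripper_width: 17.7
grasp_force: 35.0
t: 14.62
position: [433.9, -233.6, 220.9]
ee_rot: [-0.0, 0.992, 0.124, -0.0]
ft_force: [0.9, -1.5, -3.7]
gripper_width: 18.0
grasp_force: 35.0
t: 15.0
position: [435.0, -234.3, 300.7]
ee_rot: [0.001, 0.992, 0.124, 0.001]
ft_force: [0.8, 0.9, -2.4]
gripper_width: 17.8
grasp_force: 35.0
at [ 435.  -234.3  300.7] yaw 0.249 w 17.8 f [ 0.8  0.9 -2.4] t 15.0
[0.004, -0.003, 0.012, 0.144, -0.282, 0.001]
[-0.0, -0.0, 0.01, 0.201, -0.372, -0.0]
```

Block held at 17.8 mm. I'll carry it over the tray.

```bash
python3 -m handwheel '[[0,0,0.01,0.036,-0.07,0,1],[0,0,0.01,0.072,-0.14,0,1],[0,0,0.012,0.108,-0.21,0,1],[0,0,0.012,0.144,-0.282,0,1],[0,0,0.012,0.144,-0.282,0,1]]'
python3 -m handwheel '[[0,0,0.01,0.05,-0.09,0,1],[0,0,0.01,0.1,-0.18,0,1],[0,0,0.01,0.15,-0.27,0,1],[0,0,0.01,0.2,-0.372,0,1],[0,0,0.01,0.2,-0.372,0,1]]'
python3 -m handwheel '[[0,0,0,0,0,0,1],[0,0,0,0,0,0,1]]'
python3 - <<'E'
from h import *
plan((523.5,124.5,220,.232),(523.5,124.5,185,.232))
p=r.camera_params("wrist");w=img("wrist");cv2.imwrite("pics/w3.png",w);s=img("scene");cv2.imwrite("pics/s3.png",s)
# predicted tray rim and door-edge pixels in the wrist view, for a numeric check
H=np.array([652.8,209.7]);yaw=.23;y=np.array([np.cos(yaw),np.sin(yaw)]);x=np.array([y[1],-y[0]])
c=w.copy()
M=[(15,-236),(93,-236),(93,-58),(15,-58),(15,-236)]
P=[tuple(int(v) for v in wproj(p,[*(H+a*x+b*y),174])) for a,b in M]
for a,b in zip(P,P[1:]):cv2.line(c,a,b,(0,0,255),1)
cv2.imwrite("pics/w3c.png",c)
E
```

```text
t: 15.62
position: [468.3, -77.0, 296.9]
ee_rot: [-0.001, 0.993, 0.121, -0.002]
ft_force: [-0.2, -0.4, -2.2]
gripper_width: 17.7
grasp_force: 35.0
t: 16.25
position: [522.4, 127.1, 297.2]
ee_rot: [-0.0, 0.993, 0.118, -0.001]
ft_force: [-0.6, -1.1, -2.2]
gripper_width: 17.7
grasp_force: 35.0
t: 16.5
position: [522.1, 123.1, 298.2]
ee_rot: [0.0, 0.993, 0.115, -0.001]
ft_force: [0.1, 0.1, -1.6]
gripper_width: 17.6
grasp_force: 35.0
at [522.1 123.1 298.2] yaw 0.23 w 17.6 f [ 0.1  0.1 -1.6] t 16.5
[0.0, 0.002, -0.003, 0.004, -0.002, 0.156]
[0.0, 0.0, 0.0, 0.0, -0.0, 0.07]
```

View pics/w3c.png

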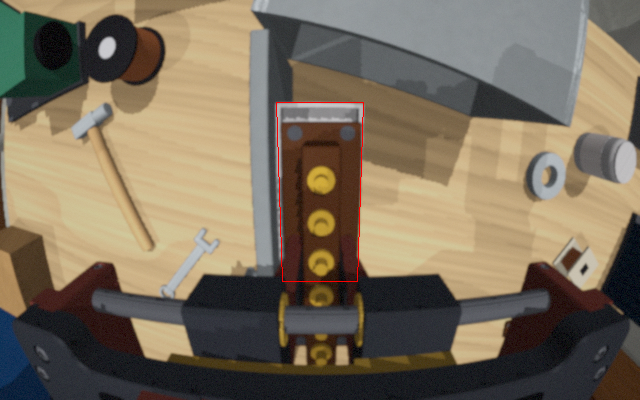

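The predicted rim (red) lies on the real tray: far end at row 103, columns 276–364. The block is centred over it, so I'll lower it straight down.

```bash
python3 -m handwheel '[[0,0,0,0,0,0.05,1],[0,0,0,0,0,0.1,1],[0,0,0,0,0,0.15,1],[0,0,0,0,0,0.2,1],[0,0,0,0,0,0.22,1]]'
python3 -m handwheel '[[0,0,0,0,0,0.007,1],[0,0,0,0,0,0.014,1],[0,0,0,0,0,0.014,1]]'
python3 -m handwheel '[[0,0,0,0,0,0.005,1],[0,0,0,0,0,0.01,1],[0,0,0,0,0,0.01,1]]'
```

```text
t: 17.23
position: [521.7, 123.8, 187.5]
ee_rot: [-0.0, 0.993, 0.115, -0.001]
ft_force: [-0.4, 0.2, -2.2]
gripper_width: 18.0
grasp_force: 35.0
t: 17.6
position: [523.0, 124.7, 182.2]
ee_rot: [-0.0, 0.993, 0.116, 0.0]
ft_force: [0.2, -0.5, -2.0]
gripper_width: 17.7
grasp_force: 35.0
t: 17.98
position: [522.5, 124.8, 176.5]
ee_rot: [-0.0, 0.993, 0.116, -0.0]
ft_force: [0.8, -0.8, -2.6]
gripper_width: 17.9
grasp_force: 35.0
```

```bash
python3 -m handwheel '[[0,0,0,0,0,0.003,1],[0,0,0,0,0,0.006,1],[0,0,0,0,0,0.006,1]]'
python3 -m handwheel '[[0,0,0,0,0,0.002,1],[0,0,0,0,0,0.003,1],[0,0,0,0,0,0.003,1]]'
```

```text
t: 18.35
position: [522.6, 124.7, 173.6]
ee_rot: [-0.0, 0.993, 0.116, -0.0]
ft_force: [0.2, 1.2, -2.1]
gripper_width: 18.2
grasp_force: 35.0
t: 18.73
position: [522.8, 124.6, 173.4]
ee_rot: [0.0, 0.993, 0.116, 0.0]
ft_force: [-2.9, -1.6, 7.9]
gripper_width: 17.9
grasp_force: 35.0
```

Touchdown at TCP z 173.4 with 8 N of contact force. I'll release partway only, because of the tray walls, and rise.

```bash
python3 -m handwheel '[[0,0,0,0,0,0,0.3],[0,0,0,0,0,0,0.3],[0,0,0,0,0,0,0.3]]'
python3 -m handwheel '[[0,0,0,0,0,-0.02,0.3],[0,0,0,0,0,-0.08,0.3],[0,0,0,0,0,-0.16,0.3],[0,0,0,0,0,-0.25,0.3],[0,0,0,0,0,-0.25,0.3]]'
python3 - <<'E'
from h import *
plan((480,145,300,.95),(430,165,300,1.4),(387.2,186.2,300,1.818))
p=r.camera_params("wrist");w=img("wrist");cv2.imwrite("pics/w4.png",w)
h=cv2.cvtColor(w,cv2.COLOR_BGR2HSV)
m=((h[...,2]>90)&(h[...,1]>120)&(h[...,0]>18)&(h[...,0]<32)).astype('uint8')
n,l,st,ce=cv2.connectedComponentsWithStats(m)
H=np.array([652.8,209.7]);y=np.array([np.cos(.23),np.sin(.23)]);x=np.array([y[1],-y[0]])
for i in range(1,n):
    if st[i,4]>30:
        q=wonz(p,*ce[i],202);print(st[i,4],ce[i].round(),q,"tray frame",((q-H)@np.c_[x,y]-[54,-147]).round(1))
E
```

```text
t: 19.1
position: [522.7, 124.7, 172.1]
ee_rot: [-0.0, 0.993, 0.116, 0.0]
ft_force: [0.6, 0.7, -0.6]
gripper_width: 30.8
grasp_force: 0.0
t: 19.73
position: [525.2, 125.1, 301.7]
ee_rot: [-0.0, 0.993, 0.116, 0.004]
ft_force: [1.1, 0.3, 0.2]
gripper_width: 31.1
grasp_force: 0.0
at [525.2 125.1 301.7] yaw 0.232 w 31.1 f [1.1 0.3 0.2] t 19.7
[0.005, -0.01, -0.914, -0.079, -0.06, 0.003]
[-0.0, 0.0, -0.573, -0.026, -0.105, -0.0]
[0.0, 0.0, -0.532, 0.027, -0.092, -0.0]
197 [320. 152.] [571.2 136. ] tray frame [-0.8 50.7]
183 [320. 175.] [552.5 131.6] tray frame [-0.8 31.5]
173 [320. 198.] [533.7 127.2] tray frame [-0.8 12.2]
176 [321. 219.] [514.7 122.6] tray frame [-0.7 -7.3]
161 [321. 240.] [495.6 118.1] tray frame [ -0.7 -26.9]
136 [321. 260.] [476.6 113.7] tray frame [ -0.7 -46.4]
347 [258. 318.] [395.4 160.6] tray frame [ -64.9 -114.8]
205 [385. 320.] [422.2  32.8] tray frame [  65.7 -117.9]
79 [466. 351.] [388.9 -86.8] tray frame [ 174.5 -177.5]
131 [434. 356.] [378.8 -45. ] tray frame [ 131.5 -177.9]
100 [392. 360.] [367.8   4.8] tray frame [  80.5 -177.2]
32 [316. 366.] [342.4  87. ] tray frame [  -5.3 -183.2]
```

The block sits at (-0.8, 2) mm in the tray frame, aligned with it. Now back to the handle.

```bash
python3 -m handwheel '[[0,0,-0.914,-0.079,-0.06,0,-1],[0,0,-0.914,-0.079,-0.06,0,-1],[0,0,-0.914,-0.079,-0.06,0,-1],[0,0,-0.914,-0.079,-0.06,0,-1],[0,0,-0.914,-0.079,-0.06,0,-1]]'
python3 -m handwheel '[[0,0,-0.573,-0.026,-0.105,0,-1],[0,0,-0.573,-0.026,-0.105,0,-1],[0,0,-0.573,-0.026,-0.105,0,-1],[0,0,-0.573,-0.026,-0.105,0,-1]]'
python3 -m handwheel '[[0,0,-0.532,0.027,-0.092,0,-1],[0,0,-0.532,0.027,-0.092,0,-1],[0,0,-0.532,0.027,-0.092,0,-1],[0,0,-0.532,0.027,-0.092,0,-1],[0,0,-0.532,0.027,-0.092,0,-1]]'
python3 - <<'E'
from h import *
plan((387.2,186.2,167,1.818))
s=img("scene");cv2.imwrite("pics/s5.png",s)
E
```

```text
t: 20.4
position: [476.3, 144.7, 295.9]
ee_rot: [-0.0, 0.89, 0.457, -0.001]
ft_force: [0.2, -0.4, 0.0]
gripper_width: 77.1
grasp_force: 0.0
t: 20.9
position: [426.5, 164.8, 296.6]
ee_rot: [-0.0, 0.766, 0.643, -0.001]
ft_force: [0.7, -0.9, -0.1]
gripper_width: 87.8
grasp_force: 0.0
t: 21.52
position: [384.0, 185.9, 297.0]
ee_rot: [-0.0, 0.616, 0.788, -0.0]
ft_force: [-0.2, 0.4, -1.0]
gripper_width: 87.8
grasp_force: 0.0
at [384.  185.9 297. ] yaw 1.815 w 87.8 f [-0.2  0.4 -1. ] t 21.5
[-0.001, -0.0, -0.004, -0.001, 0.006, 0.26]
```

```bash
python3 -m handwheel '[[0,0,0,-0.001,0.006,0.06,-1],[0,0,0,-0.001,0.006,0.14,-1],[0,0,0,-0.001,0.006,0.22,-1],[0,0,0,-0.001,0.006,0.26,-1],[0,0,0,-0.001,0.006,0.26,-1]]'
python3 -m handwheel '[[0,0,0,0,0,0,1],[0,0,0,0,0,0,1],[0,0,0,0,0,0,1],[0,0,0,0,0,0,1],[0,0,0,0,0,0,1]]' 50
python3 -m handwheel '[[0,0,0,0,0,0,1],[0,0,0,0,0,0,1],[0,0,0,0,0,0,1],[0,0,0,0,0,0,1],[0,0,0,0,0,0,1]]'
python3 - <<'E'
from h import *
c=np.array([652.8,209.7]);o=r.get_obs();p=np.array(o["position"][:2])-c;print(np.hypot(*p),np.arctan2(-p[0],-p[1])-.1706)
for t in(.1,.2):
    W=[]
    k,n=np.cos(t),np.sin(t);q=c+np.array([[k,-n],[n,k]])@p;plan((*q,167,1.817+t))
E
```

```text
t: 22.2
position: [385.9, 185.8, 165.9]
ee_rot: [-0.001, 0.615, 0.788, -0.002]
ft_force: [0.0, 0.2, 0.8]
gripper_width: 87.8
grasp_force: 0.0
t: 22.82
position: [387.1, 186.2, 167.4]
ee_rot: [0.0, 0.615, 0.789, 0.0]
ft_force: [-0.5, -0.2, -0.2]
gripper_width: 41.4
grasp_force: 0.0
t: 23.45
position: [387.5, 186.3, 167.2]
ee_rot: [0.0, 0.615, 0.789, 0.0]
ft_force: [3.4, 0.5, -3.4]
gripper_width: 10.3
grasp_force: 50.0
266.33673563979147 1.3122386668940966
at [387.5 186.3 167.2] yaw 1.817 w 10.3 f [ 3.4  0.5 -3.4] t 23.4
[0.001, -0.0, -0.127, -0.053, -0.006, 0.0]
at [387.5 186.3 167.2] yaw 1.817 w 10.3 f [ 3.4  0.5 -3.4] t 23.4
[0.001, 0.0, -0.254, -0.106, -0.006, 0.0]
```

```bash
python3 -m handwheel '[[0,0,-0.013,-0.005,-0.001,0,1],[0,0,-0.038,-0.016,-0.002,0,1],[0,0,-0.064,-0.027,-0.004,0,1],[0,0,-0.095,-0.04,-0.005,0,1],[0,0,-0.127,-0.053,-0.006,0,1]]'
python3 -m handwheel '[[0,0,-0.05,-0.021,-0.003,0,1],[0,0,-0.1,-0.042,-0.005,0,1],[0,0,-0.15,-0.064,-0.006,0,1],[0,0,-0.2,-0.085,-0.007,0,1],[0,0,-0.254,-0.106,-0.006,0,1]]'
python3 -m handwheel '[[0,0,-0.05,-0.021,-0.003,0,1],[0,0,-0.1,-0.042,-0.005,0,1],[0,0,-0.15,-0.064,-0.006,0,1],[0,0,-0.2,-0.085,-0.007,0,1],[0,0,-0.254,-0.106,-0.006,0,1]]'
python3 - <<'E'
from h import *
c=np.array([652.8,209.7]);o=r.get_obs();p=np.array(o["position"][:2])-c;print(np.hypot(*p),np.arctan2(-p[0],-p[1])-.1706,np.round(o["ft_force"],1))
E
```

```text
t: 24.08
position: [391.3, 159.4, 167.2]
ee_rot: [0.0, 0.574, 0.819, 0.001]
ft_force: [6.5, 0.9, -8.1]
gripper_width: 10.0
grasp_force: 50.0
t: 24.7
position: [406.5, 108.7, 167.2]
ee_rot: [0.0, 0.49, 0.872, 0.001]
ft_force: [6.1, 1.7, -6.6]
gripper_width: 10.0
grasp_force: 50.0
t: 25.32
position: [431.3, 62.1, 167.2]
ee_rot: [0.0, 0.4, 0.916, 0.001]
ft_force: [4.8, 3.8, -4.8]
gripper_width: 10.2
grasp_force: 50.0
266.2244352409717 0.8124157025937483 [ 4.8  3.8 -4.8]
```

```bash
python3 -m handwheel '[[0,0,-0.05,-0.021,-0.003,0,1],[0,0,-0.1,-0.042,-0.005,0,1],[0,0,-0.15,-0.064,-0.006,0,1],[0,0,-0.2,-0.085,-0.007,0,1],[0,0,-0.254,-0.106,-0.006,0,1]]'
python3 -m handwheel '[[0,0,-0.05,-0.021,-0.003,0,1],[0,0,-0.1,-0.042,-0.005,0,1],[0,0,-0.15,-0.064,-0.006,0,1],[0,0,-0.2,-0.085,-0.007,0,1],[0,0,-0.254,-0.106,-0.006,0,1]]'
python3 -m handwheel '[[0,0,-0.05,-0.021,-0.003,0,1],[0,0,-0.1,-0.042,-0.005,0,1],[0,0,-0.15,-0.064,-0.006,0,1],[0,0,-0.2,-0.085,-0.007,0,1],[0,0,-0.254,-0.106,-0.006,0,1]]'
python3 - <<'E'
from h import *
c=np.array([652.8,209.7]);o=r.get_obs();p=np.array(o["position"][:2])-c;th=np.arctan2(-p[0],-p[1])-.1706;print(np.hypot(*p),th,np.round(o["ft_force"],1))
t=th;k,n=np.cos(t),np.sin(t);q=c+np.array([[k,-n],[n,k]])@p;plan((*q,167,3.117))
E
```

```text
t: 25.95
position: [464.7, 21.3, 167.2]
ee_rot: [-0.0, 0.307, 0.952, 0.001]
ft_force: [4.1, 4.2, -2.2]
gripper_width: 10.1
grasp_force: 50.0
t: 26.58
position: [505.5, -12.0, 167.2]
ee_rot: [-0.001, 0.211, 0.978, 0.001]
ft_force: [2.6, 4.1, -1.6]
gripper_width: 10.3
grasp_force: 50.0
t: 27.2
position: [552.1, -36.7, 167.2]
ee_rot: [-0.001, 0.112, 0.994, 0.001]
ft_force: [0.6, 2.0, -0.1]
gripper_width: 10.7
grasp_force: 50.0
266.16852360333 0.21740018973973804 [ 0.6  2.  -0.1]
at [552.1 -36.7 167.2] yaw 2.916 w 10.7 f [ 0.6  2.  -0.1] t 27.2
[0.002, -0.002, -0.256, -0.115, -0.006, 0.0]
```

```bash
python3 -m handwheel '[[0,0,-0.05,-0.021,-0.003,0,1],[0,0,-0.1,-0.042,-0.005,0,1],[0,0,-0.14,-0.06,-0.006,0,1],[0,0,-0.175,-0.075,-0.007,0,1],[0,0,-0.2,-0.088,-0.006,0,1]]'
python3 -m handwheel '[[0,0,-0.02,-0.01,-0.001,0,1],[0,0,-0.04,-0.018,-0.001,0,1],[0,0,-0.05,-0.024,-0.001,0,1],[0,0,-0.05,-0.028,-0.001,0,1],[0,0,-0.05,-0.03,-0.001,0,1]]'
python3 -m handwheel '[[0,0,0,0,0,0,1],[0,0,0,0,0,0,1]]'
```

```text
t: 27.82
position: [594.9, -50.1, 167.2]
ee_rot: [-0.0, 0.034, 0.999, -0.0]
ft_force: [-1.2, 0.1, 1.8]
gripper_width: 10.5
grasp_force: 50.0
t: 28.45
position: [609.1, -52.8, 167.2]
ee_rot: [-0.001, 0.015, 1.0, -0.001]
ft_force: [-5.5, -5.9, 5.4]
gripper_width: 10.3
grasp_force: 50.0
t: 28.7
position: [609.1, -52.8, 167.2]
ee_rot: [-0.001, 0.015, 1.0, -0.001]
ft_force: [-1.9, -6.0, 3.6]
gripper_width: 10.7
grasp_force: 50.0
```

```bash
python3 -m handwheel '[[0,0,0,-0.004,0,0,1],[0,0,0,-0.006,0,0,1],[0,0,0,-0.006,0,0,1]]'
python3 -m handwheel '[[0,0,0,0,0,0,-1],[0,0,0,0,0,0,-1],[0,0,0,0,0,0,-1],[0,0,0,0,0,0,-1],[0,0,0,0,0,0,-1]]'
python3 -m handwheel '[[0,0,0,0,0,0,-1],[0,0,0,0.005,0,-0.08,-1],[0,0,0,0.005,0,-0.16,-1],[0,0,0,0.005,0,-0.264,-1],[0,0,0,0.005,0,-0.264,-1]]'
python3 - <<'E'
from h import *
plan((609.9,-56.1,300,3.109))
w=img("wrist");cv2.imwrite("pics/w6.png",w);s=img("scene");cv2.imwrite("pics/s6.png",s)
a=cv2.imread("pics/w1.png");s0=cv2.imread("pics/scene0.png")
def sh(A,B,b):
    y0,y1,x0,x1=b;r_=cv2.matchTemplate(cv2.cvtColor(B[y0-8:y1+8,x0-8:x1+8],7-1),cv2.cvtColor(A[y0:y1,x0:x1],6),cv2.TM_CCOEFF_NORMED);_,v,_,l=cv2.minMaxLoc(r_);return round(v,3),l[0]-8,l[1]-8
print("cabinet/door scene",sh(s0,s,(185,275,315,420)),"handle scene",sh(s0,s,(185,222,314,345)))
for n,b in dict(bobbin=(280,330,185,235),reel=(118,148,375,408),tin=(295,345,270,310),bearing=(268,302,268,305),hammer=(112,138,305,378),wrench=(122,155,278,315)).items():print(n,sh(s0,s,b))
p=r.camera_params("wrist")
g=cv2.cvtColor(w,6);print("wrist handle",sh(a,w,(172,235,295,370)))
E
```

```text
t: 29.08
position: [609.1, -52.8, 167.2]
ee_rot: [-0.004, 0.015, 1.0, -0.001]
ft_force: [-11.9, -6.1, 10.1]
gripper_width: 10.4
grasp_force: 50.0
t: 29.7
position: [612.9, -51.4, 167.1]
ee_rot: [-0.0, 0.015, 1.0, 0.0]
ft_force: [-0.6, -0.8, -0.2]
gripper_width: 56.6
grasp_force: 0.0
t: 30.32
position: [613.1, -51.9, 304.1]
ee_rot: [0.005, 0.015, 1.0, -0.001]
ft_force: [0.6, -0.7, -0.0]
gripper_width: 88.0
grasp_force: 0.0
at [613.1 -51.9 304.1] yaw 3.111 w 88.0 f [ 0.6 -0.7 -0. ] t 30.3
[-0.002, 0.012, 0.003, 0.006, -0.009, 0.008]
cabinet/door scene (0.988, 0, 0) handle scene (0.949, 0, 0)
bobbin (0.887, 0, 0)
reel (0.997, 0, 0)
tin (0.956, 0, 0)
bearing (0.84, 0, 0)
hammer (0.071, 0, 0)
wrench (0.189, -8, -8)
wrist handle (0.978, -4, -3)
```

The door is against its stop: it did not move under a 12 N push, and the scene view shows zero shift from the shut picture. The hammer and wrench didn't match their start pictures, which I put down to the arm blocking that view; nothing went near them. Handing in.

```bash
python3 -c "
from workcell import r
print(r.close_job())"
```

```text
the job is handed in; nothing more can be done
None
```

I handed in the job with the door shut against its stop. The block was flat in the tray, about 2 mm off centre, before I shut the door; I couldn't see it after that. The bobbin, reel, tin and bearing had not moved in the final picture, but I couldn't check the hammer and wrench there.

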